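Start a clamp screw in its thread and keep hold of it

TASK

The knurled screw of the pen clamp is sitting on top of its thread. Take the knob, turn it backward (anticlockwise from above) until it drops into the thread, then turn it forward (clockwise) one full turn from there, regripping as you need, and finish while still gripping the knob, keeping the screw still and started by that one turn. Leave the tin, bottle, loupe and eraser beside the clamp where they are.

Things in the scene. Friction and masses are not known exactly. Their poses are not given: they have to be found in the camera images.
- clamp: The pen clamp, fixed to the table: aluminium base plate 100x76x10 mm, bridge block 56x48 mm up to z 48 mm and on it a round steel boss 44 mm across, its top 72 mm above the table. A black pen, fixed, lies through it under the bridge along the clamp's y, sticking out up to 75 mm from the middle each side. Origin: centre of the underside, below the screw's axis; z up.
- knob (a point): Centre of the screw's knob: a dark upright round knurled steel cylinder, 36 mm in diameter (38 over the knurls), 26 mm high, with a small raised index rib on top; grip it from above at any yaw. Its axis stands over the clamp's origin. The point is 102 mm + thread_height above the table. Between boss and knob 17 mm + thread_height of bare 20 mm shank shows.
- screw: The moving screw (knob and shank, 0.2 to 0.31 kg), captive: it only turns and slides on its upright axis. Turned back 0.45 to 1.5 rad from the start it reaches the end of the thread and drops by its own weight of 2 to 3 N; held fast in the fingers it must be lowered or let go to drop. Origin: on the axis, 102 mm below the knob's centre.
- thread_height (a joint): Height of the screw in m. 0: just dropped into the thread. It starts on top of the thread, at +0.006 to +0.0075; turned backward there it climbs 8 mm per turn, up to the drop of 8 mm. In the thread each forward turn lowers it 8 mm (play 0.7 mm), so one turn from the drop is about -0.008. It bottoms at -0.0125 and cannot be lifted above +0.0086.
- knob_turn (a joint): Turn of the knob in rad, growing clockwise from above (forward, screwing in); 0: index rib along the clamp's +x. Starts at -0.25 to 0.25; the thread's start lies at another angle each time. Friction 0.03 N m; it stays where it is let go. Still on top, a stop blocks it forward 0.05 to 1.05 rad from the start; after the drop a stop blocks it about 0.75 rad farther back.
- nib_tin: Round green tin, 50 mm wide, 26 mm high, loose bystander; origin at the centre of its underside.
- ink_bottle: Ink bottle with a black cap, 35x35x50 mm, loose bystander; origin at the centre of its underside.
- loupe: Black eye loupe standing on its wide rim, 36 mm wide, 34 mm high, loose bystander; origin at the centre of its underside.
- eraser: Eraser in a card sleeve, 21x50x11 mm, lying, loose bystander; origin at the centre of its underside.

How it is judged:
On the way, in this order (a step that is already met when the one before it is completed fails the run):
1. the screw has been turned back and has dropped into the start of its thread (value of joint thread_height between -0.004 and 0.0025 m and value of joint knob_turn below -0.3 rad), for 0.1 s.
2. the screw has been turned forward about one turn in the thread (value of joint thread_height below -0.0055 m), for 0.1 s.
At the end, for the whole second after the job is handed in: The screw is one turn into its thread (thread_height between -0.0055 and -0.0105, one turn within about a quarter; knob_turn above 2.5), the fingers still grip the knob with more than 4 N and it is not turning (under 0.1 rad/s); the four bystanders stand within 20 mm of where they were (value of joint thread_height between -0.0105 and -0.0055 m and value of joint knob_turn above 2.5 rad and contact force between the fingers and screw above 4 N and velocity of joint knob_turn between -0.1 and 0.1 rad/s and distance of each of nib_tin, ink_bottle, loupe, eraser from where it was at the start of the episode below 0.02 m); the arm keeps its last pose, push and grip.
It fails at once if the nib tin is pushed away (over 20 mm) (distance of nib_tin from where it was at the start of the episode above 0.02 m).
It fails at once if the ink bottle is pushed away (over 20 mm) (distance of ink_bottle from where it was at the start of the episode above 0.02 m).
It fails at once if the loupe is pushed away (over 20 mm) (distance of loupe from where it was at the start of the episode above 0.02 m).
It fails at once if the eraser is pushed away (over 20 mm) (distance of eraser from where it was at the start of the episode above 0.02 m).
It also fails if it takes over 58 s, if anything falls off the work surface, if the arm or the gripper's body presses on something with over 40 N, if the wrist force passes 120 N, or if a joint passes its speed limit or range.

ROBOT

A 7-joint arm with a two-finger parallel gripper is mounted at the origin on a cart in front of the work surface, level with it; the furniture and walls round the work are solid. World frame = base frame: x ahead of the robot, y to its left, z up, the work surface at z = 0. Lengths are in m, angles in rad, forces in N, time in s.
With the tool pointing down it reaches from about 0.4 to 0.85 m from the base axis. Payload 6.9 kg.
Tool frame: the origin (TCP) lies at the very end of the fingers, on their centre line; the grasp point (between the pads) lies env.grip_depth behind it (env.grip_depth is the distance from the TCP to the grasp point, in m); z points along the fingers, y is the line along which they close (so a half turn about z gives the same grasp; the last joint's range is limited). The gripper opens to 85 mm and grips with 20 to 120 N. Pads are 22 mm wide; open, the fingers measure 114 mm over their backs; the gripper's body (76 mm by 85 mm) begins 54 mm behind the grasp point. The pads swing forward as they close: fully open they stand 13 mm farther back than shut.
Start: joints at [1.296, 0.507, -0.238, 1.5, 0.126, 1.149, -0.155], TCP at [0.232, -0.58, 0.21] pointing down, gripper open.
Joint ranges: [-3.08, 3.08], [-0.24, 2.05], [-1.43, 1.35], [0, 2.5], [-1.52, 4.66], [0.17, 1.96], [-2.89, 2.89]. Speed limits (rad/s): [2.39, 2.39, 3.14, 3.14, 3.14, 3.14, 3.14].

INTERFACE

Orientations are given as a rotation vector (axis times angle).
In Python, from plant import env gives the robot as it stands. The module is installed in compiled form; this text tells all that it offers. Calls block until the motion is done:
- env.reach(position, orientation): joint-space move of the TCP to a pose.
- env.servo_line(position, attitude=None, vel=0.15, until_force=None): straight line of the TCP; attitude=None keeps the orientation; vel is the mean speed in m/s. With until_force (N) it stops when the force on the tool has changed by that much, and returns True; else False.
- env.move_j(angles): joint-space move.
- env.set_gripper(opening, grasp_force=None): finger opening in m; grasp_force is the grip in N (None keeps the last); returns when the fingers have stopped.
- env.wait(seconds).
- env.ik(position, orientation): joint angles nearest the present ones, or None.
- env.camera(name): name is "side" or "top" or "wrist"; returns the picture (420x560x3 uint8, red, green, blue); there is no depth.
- env.camera_model(name): a dict with "intrinsics" (3x3 intrinsics, pixels), "rvec" (rotation vector, rad) and "tvec" (3), from world to camera coordinates, as OpenCV has them. Camera axes: x right, y down, z forward; pixel columns grow to the right and rows downward; lengths in m; the calibration is good to about 2 mm. A picture is of the moment at which its call begins: read the wrist's pose just before it. camera_model takes no time and is no camera call; for the wrist camera it gives the pose at the moment of the call.
A pose or a line that the arm cannot do raises env.PlanningError and nothing moves.
- env.finish_job(): hands the job in; it is judged then, once.
Readings, each from a call of its own:
- env.read_clock(): time.
- env.read_joint_pos(): joint angles.
- env.read_joint_vel(): joint speeds.
- env.read_joint_efforts(): joint torques, N m.
- env.read_ee_pos(): TCP position.
- env.read_tool_rot(): TCP orientation.
- env.read_force(): force on the tool from outside, world axes, zero at the start.
- env.read_moment(): the same for the moment, N m.
- env.read_finger_gap(): finger opening in m.
- env.read_grip_force(): force on a finger pad.
Only numpy, scipy, OpenCV 4.12 (cv2) and the standard library are available. Lean on these libraries where they do the work, as an engineer would, in place of code of your own. Each camera call takes 0.05 s, during which the arm holds its last target. There are 200 camera calls.

## Working session

There is one attempt and no reset: what is moved stays moved. The work goes in short steps, each a Python script; the robot and the scene stay as the last script left them, time stands still between calls to the robot, and variables do not carry over. Pictures are saved under pics/ and viewed, at most 10 in all, crops included, and the job is handed in when it is done.

```bash
mkdir -p pics; python3 - <<'E'
from plant import env
import cv2,numpy as np
for n in("top","side"):
    im=env.camera(n); cv2.imwrite(f"pics/{n}0.png",cv2.resize(im[:,:,::-1],(784,588),interpolation=cv2.INTER_CUBIC))
    m=env.camera_model(n); print(n,m)
print(env.grip_depth,env.read_tool_rot(),env.read_ee_pos(),env.read_clock())
E
```

```text
top {'intrinsics': array([[502.7742734 ,   0.        , 278.94296214],
       [  0.        , 502.7742734 , 204.93974427],
       [  0.        ,   0.        ,   1.        ]]), 'rvec': array([ 2.11274726, -2.16692692,  0.14165542]), 'tvec': array([-0.15257962,  0.52365681,  0.87697563])}
side {'intrinsics': array([[382.68680821,   0.        , 285.70289976],
       [  0.        , 382.68680821, 203.95374974],
       [  0.        ,   0.        ,   1.        ]]), 'rvec': array([ 0.54018062, -2.59443014,  1.32878661]), 'tvec': array([0.41508205, 0.28850693, 0.62408603])}
0.0187 [-3.08325448e+00 -5.94321339e-01  5.20333973e-04] [ 0.23205867 -0.57979947  0.20972018] 0.1
```

View pics/top0.png

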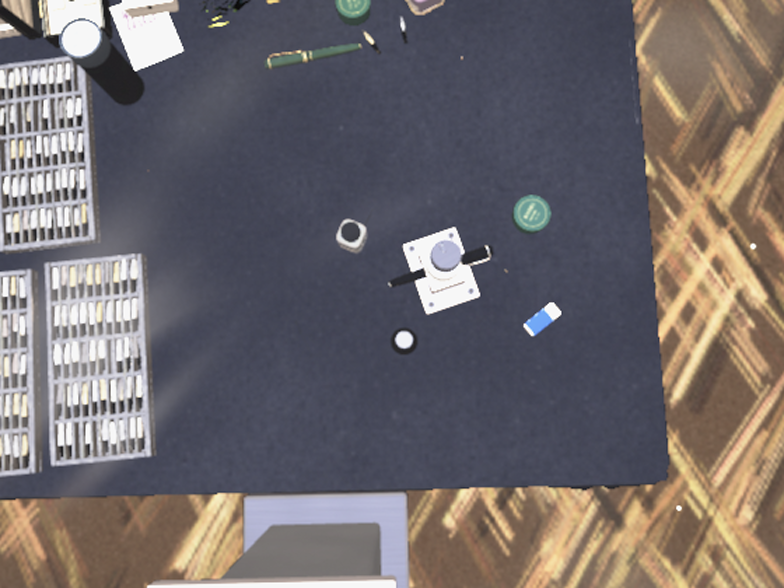

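View pics/side0.png

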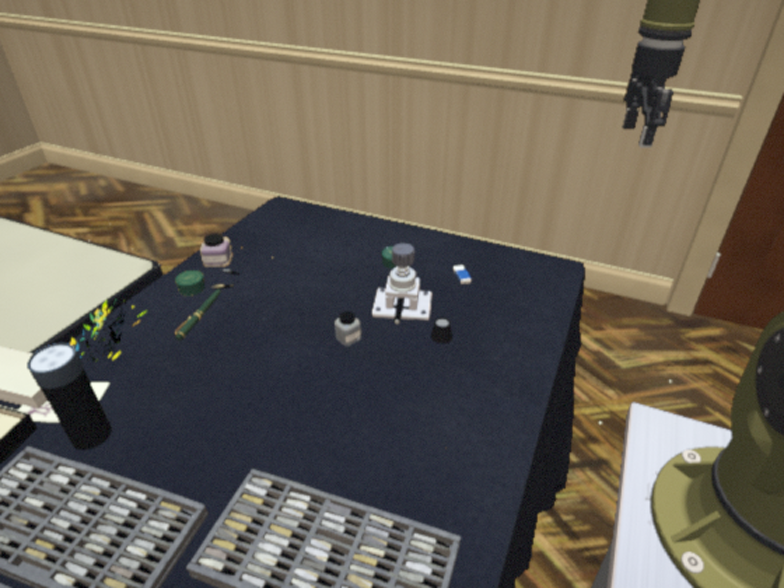

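The top view shows the knob top near (446,254). The tin (532,212), bottle (351,235), loupe (404,340) and eraser (542,319) are all low enough for the fingers to pass above them. I'll enlarge the top view around the clamp for an accurate axis.

```bash
python3 - <<'E'
from plant import env
import cv2,numpy as np
im=env.camera("top"); c=im[150:240,265:385,::-1]
cv2.imwrite("pics/crop1.png",cv2.resize(c,(720,540),interpolation=cv2.INTER_CUBIC))
E
cat > h.py <<'E'
from plant import env
import cv2,numpy as np
from scipy.spatial.transform import Rotation as R
def ray(name,u,v,z):
    m=env.camera_model(name); M=cv2.Rodrigues(m["rvec"])[0]
    d=M.T@np.linalg.solve(m["intrinsics"],[u,v,1]); o=-M.T@m["tvec"]
    return o+d*(z-o[2])/d[2]
def px(name,p):
    m=env.camera_model(name)
    return cv2.projectPoints(np.array([p],float),m["rvec"],m["tvec"],m["intrinsics"],None)[0].ravel()
def rot(yaw): # tool down, tool x at world angle yaw; decreasing yaw = clockwise
    return (R.from_euler('z',yaw)*R.from_euler('x',np.pi)).as_rotvec()
E
```

```text
(no output)
```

View pics/crop1.png

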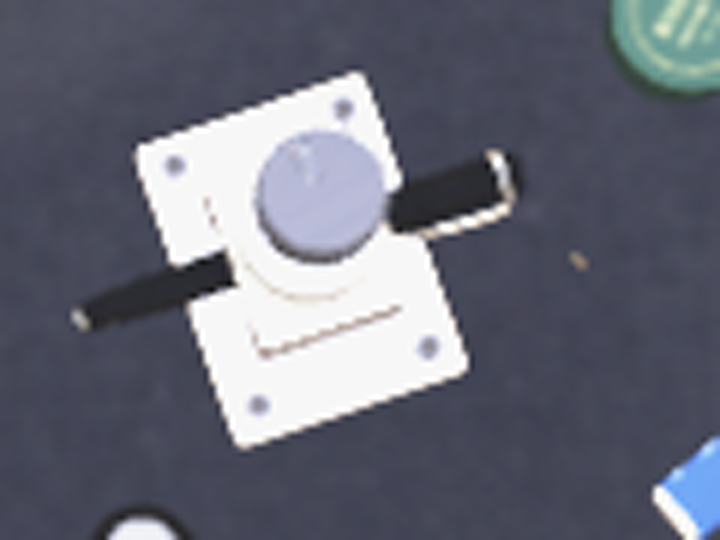

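The knob top is centred near crop (322,192), and the plate corners are (137,147), (361,72), (467,370) and (242,448). The rib points up-left at (305,160).

```bash
python3 - <<'E'
from h import *
f=lambda u,v,z:ray("top",265+(u+.5)/6-.5,150+(v+.5)/6-.5,z)
k=f(322,192,.1215); print("knob",k)
C=[f(u,v,.010) for u,v in((137,147),(361,72),(467,370),(242,448))]; print("plate",np.mean(C,0),C)
for n in("side",): print(px(n,[*k[:2],.1215])*1.4, px(n,[*k[:2],.072])*1.4)
for y in np.arange(-3,3.2,.5):
    q=env.ik([k[0],k[1],.095],rot(y)); print(round(y,2),None if q is None else np.round(q,2))
E
```

```text
knob [ 0.54462051 -0.2328022   0.1215    ]
plate [ 0.54518837 -0.23338183  0.01      ] [array([ 0.58200539, -0.18290721,  0.01      ]), array([ 0.60419459, -0.25418657,  0.01      ]), array([ 0.5085499 , -0.28353317,  0.01      ]), array([ 0.48600362, -0.21290037,  0.01      ])]
[404.67262313 247.41037622] [404.29933095 271.7669693 ]
-3.0 [ 0.9   0.71 -0.92  1.74  0.65  1.03  1.46]
-2.5 [ 1.02  0.85 -1.23  1.74  0.86  1.2   1.77]
-2.0 [-0.24  0.86  1.15  1.75 -0.86  1.14 -2.38]
-1.5 [ 0.25  0.57  0.17  1.75 -0.13  0.83 -2.59]
-1.0 [ 0.33  0.57  0.05  1.74 -0.04  0.83 -2.17]
-0.5 [ 0.41  0.56 -0.08  1.74  0.06  0.84 -1.76]
0.0 [ 0.5   0.57 -0.21  1.74  0.15  0.85 -1.35]
0.5 [ 0.57  0.58 -0.32  1.74  0.23  0.86 -0.93]
1.0 [ 0.63  0.59 -0.43  1.74  0.31  0.88 -0.5 ]
1.5 [ 0.7   0.61 -0.54  1.74  0.38  0.9  -0.07]
2.0 [ 0.76  0.63 -0.64  1.74  0.46  0.93  0.36]
2.5 [ 0.82  0.66 -0.76  1.74  0.54  0.97  0.78]
3.0 [ 0.88  0.69 -0.87  1.74  0.62  1.01  1.21]
```

```bash
cat >> h.py <<'E'
XY=np.array([.545,-.2331])
def st(s=""):
    print(s,"t%.1f"%env.read_clock(),"p",np.round(env.read_ee_pos(),4),"q7 %.2f"%env.read_joint_pos()[6],"F",np.round(env.read_force(),1),"M",np.round(env.read_moment(),2),"gap %.4f g %.1f"%(env.read_finger_gap(),env.read_grip_force()))
E
python3 - <<'E'
from h import *
q=np.array(env.ik([*XY,.19],rot(0.))); q[6]+=2.35; print(np.round(q,2))
env.move_j(q); st("above")
env.servo_line([*XY,.095],vel=.08); st("down")
env.set_gripper(.03,40); st("grip")
cv2.imwrite("pics/side2.png",cv2.resize(env.camera("side")[140:260,200:360,::-1],(800,600),interpolation=cv2.INTER_CUBIC))
E
```

```text
[ 0.52  0.47 -0.25  1.62  0.13  1.06  1.02]
above t1.9 p [ 0.5445 -0.2346  0.19  ] q7 1.01 F [ 0.7 -0.6  0.4] M [ 0.04  0.01 -0.01] gap 0.0858 g 0.0
down t3.2 p [ 0.5454 -0.2332  0.0956] q7 0.98 F [0.3 0.3 0.9] M [ 0.01 -0.    0.01] gap 0.0853 g 0.0
grip t3.7 p [ 0.5475 -0.231   0.0962] q7 0.98 F [3.4 4.6 3.8] M [ 1.19 -0.8  -0.  ] gap 0.0330 g 39.3
```

View pics/side2.png

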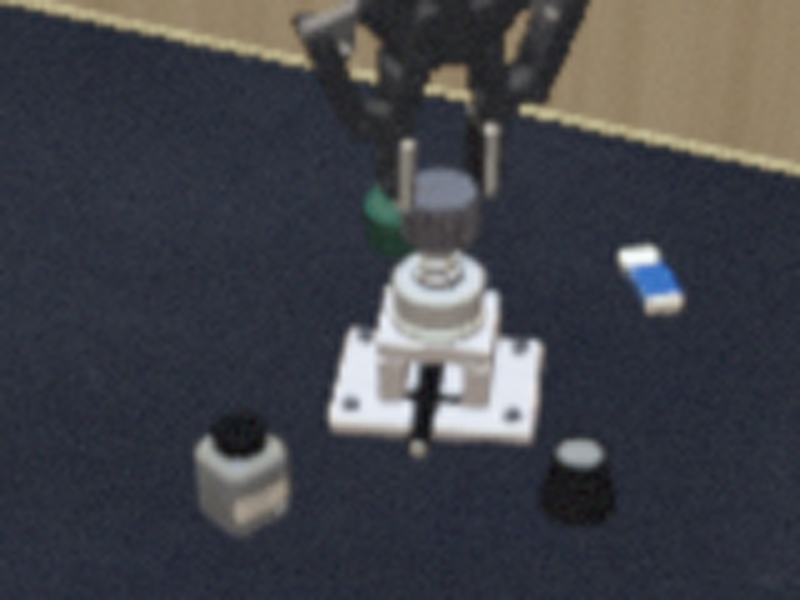

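The left pad at (405,175) and the right pad at (490,165) hold the upper part of the knob. The arm was pushed about 3 mm along the closing line, so the true axis is offset from my estimate. I'll open, recentre, and close once across the other direction to find the axis.

```bash
python3 - <<'E'
from h import *
env.set_gripper(.085); 
p=np.array([.5475,-.231]); q=np.array(env.ik([*p,.0955],env.read_tool_rot())); 
q[6]-=np.pi/2; env.move_j(q); st("turned")
env.set_gripper(.03,25); st("grip")
im=env.camera("wrist"); c=env.read_ee_pos(); print(px("wrist",[*c[:2],.122]))
cv2.imwrite("pics/wrist3.png",im[:,:,::-1])
E
```

```text
turned t5.7 p [ 0.5475 -0.231   0.0955] q7 -0.59 F [ 0.  -0.  -0.5] M [-0.04 -0.03 -0.05] gap 0.0851 g 0.0
grip t6.3 p [ 0.5477 -0.2312  0.0957] q7 -0.59 F [0.2 0.2 1.6] M [-0.1   0.01  0.  ] gap 0.0341 g 24.7
[280.07225961 270.7416038 ]
```

View pics/wrist3.png

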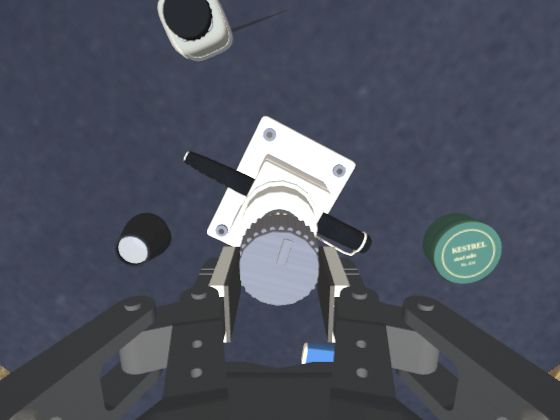

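The knob at (280,268) is centred between the pads, where (280,271) was predicted, so the axis is about (0.5476,-0.2311). I'll keep this grip, turn back in steps, and press down lightly after each one to feel for the drop.

```bash
cat >> h.py <<'E'
XY=np.array([.5476,-.2311])
def turn(d,dz,z=None):
    """rotate the tool by d (+ = anticlockwise from above) with joint 7, z changes by dz"""
    z=env.read_ee_pos()[2] if z is None else z
    yaw=R.from_rotvec(env.read_tool_rot()).as_matrix()[:,0]; yaw=np.arctan2(yaw[1],yaw[0])
    q=np.array(env.ik([*XY,z+dz],rot(yaw))); q[6]=env.read_joint_pos()[6]+d; env.move_j(q)
E
python3 - <<'E'
from h import *
env.set_gripper(.03,40); st("grip40")
for i in range(4):
    turn(.45,.00057 if i<3 else 0.0); st("back")
    z0=env.read_ee_pos()[2]
    hit=env.servo_line([*XY,z0-.009],vel=.02,until_force=8); z1=env.read_ee_pos()[2]; st(f"lower hit={hit} {1000*(z1-z0):.1f}mm")
    if z0-z1>.0045: break
E
```

```text
grip40 t6.5 p [ 0.5477 -0.2312  0.0958] q7 -0.59 F [-0.8 -0.6  3.1] M [-0.18  0.06  0.04] gap 0.0333 g 39.4
back t7.0 p [ 0.5477 -0.2312  0.0963] q7 -0.15 F [ 1.2 -0.8  0.8] M [-0.24 -0.22  0.04] gap 0.0329 g 39.7
lower hit=True -0.3mm t7.3 p [ 0.5477 -0.2312  0.096 ] q7 -0.15 F [-0.7  0.1  5.6] M [0.03 0.16 0.02] gap 0.0335 g 40.3
back t7.8 p [ 0.5478 -0.2312  0.0963] q7 0.30 F [ 2.1 -1.3 -1.3] M [-0.36 -0.51 -0.01] gap 0.0333 g 39.9
lower hit=True -7.4mm t8.2 p [ 0.5478 -0.2313  0.0889] q7 0.30 F [-0.4  0.3  5.8] M [0.04 0.14 0.01] gap 0.0335 g 40.9
```

It dropped (7.4 mm) between 0.45 and 0.9 rad back. Next I turn it forward, following the thread down.

```bash
cat >> h.py <<'E'
def forward(total,n):
    z=env.read_ee_pos()[2]
    for i in range(1,n+1):
        turn(-total/n,-.008*total*i/n/2/np.pi,z); st("fwd")
E
python3 - <<'E'
from h import *
env.wait(.2); st("start")
forward(3.05,4)
env.set_gripper(.085); st("open")
q=env.read_joint_pos(); q=np.array(q); q[6]+=3.45; env.move_j(q)
env.set_gripper(.03,40); st("regrip")
cv2.imwrite("pics/wrist4.png",env.camera("wrist")[:,:,::-1])
E
```

```text
start t8.4 p [ 0.5478 -0.2312  0.0889] q7 0.30 F [-0.1  0.6  6.5] M [ 0.01  0.24 -0.01] gap 0.0331 g 40.8
fwd t9.2 p [ 0.5477 -0.2312  0.088 ] q7 -0.46 F [ 0.4 -1.8  1.9] M [-0.28 -0.33 -0.04] gap 0.0332 g 40.3
fwd t9.9 p [ 0.5476 -0.2311  0.087 ] q7 -1.22 F [ 0.6 -1.5  2.6] M [-0.32 -0.2  -0.06] gap 0.0332 g 40.4
fwd t10.7 p [ 0.5476 -0.231   0.086 ] q7 -1.98 F [ 1.8 -0.4  3.2] M [-0.16 -0.22 -0.01] gap 0.0332 g 40.5
fwd t11.4 p [ 0.5477 -0.231   0.0851] q7 -2.74 F [1.5 0.3 3.9] M [-0.03 -0.19 -0.04] gap 0.0331 g 40.5
open t12.0 p [ 0.5475 -0.2311  0.0849] q7 -2.74 F [ 0.2 -0.1 -1. ] M [-0.03 -0.05  0.02] gap 0.0847 g 0.0
regrip t15.4 p [ 0.5477 -0.231   0.0852] q7 0.71 F [-0.1  0.7  2.8] M [ 0.2   0.04 -0.03] gap 0.0331 g 39.4
```

View pics/wrist4.png

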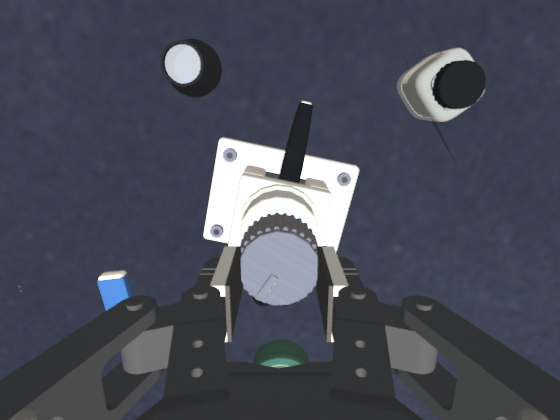

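The knob is gripped and centred at (280,268), and the rib now points down-left at (268,286), so it turned with the fingers. Second stroke next.

```bash
python3 - <<'E'
from h import *
forward(3.4,4)
env.wait(.5); st("end")
cv2.imwrite("pics/wrist5.png",env.camera("wrist")[:,:,::-1])
s=env.camera("side")[140:260,200:360,::-1]; cv2.imwrite("pics/side5.png",cv2.resize(s,(800,600),interpolation=cv2.INTER_CUBIC))
E
```

```text
fwd t16.3 p [ 0.5478 -0.231   0.0842] q7 -0.14 F [1.1 1.2 1.4] M [ 0.22 -0.14 -0.03] gap 0.0329 g 39.5
fwd t17.1 p [ 0.5479 -0.2311  0.0831] q7 -0.99 F [1.2 0.9 2.3] M [ 0.17 -0.32  0.03] gap 0.0332 g 39.5
fwd t17.9 p [ 0.5479 -0.2312  0.082 ] q7 -1.83 F [1.2 0.3 0.9] M [ 0.1  -0.38 -0.02] gap 0.0331 g 39.6
fwd t18.8 p [ 0.5478 -0.2312  0.0809] q7 -2.68 F [2.4 0.6 2.1] M [-0.01 -0.48 -0.07] gap 0.0331 g 39.6
end t19.3 p [ 0.5477 -0.2312  0.0809] q7 -2.68 F [ 3.5 -1.1  1.3] M [-0.1  -0.59  0.04] gap 0.0329 g 39.6
```

View pics/wrist5.png

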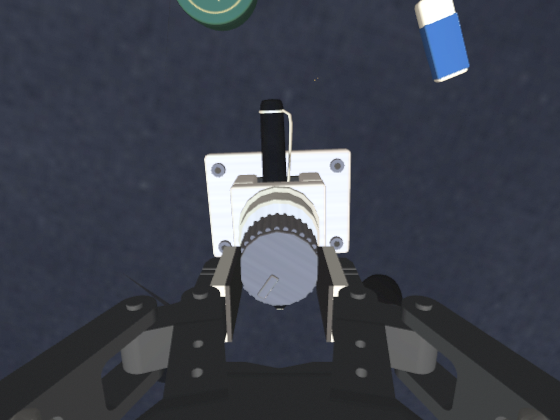

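View pics/side5.png

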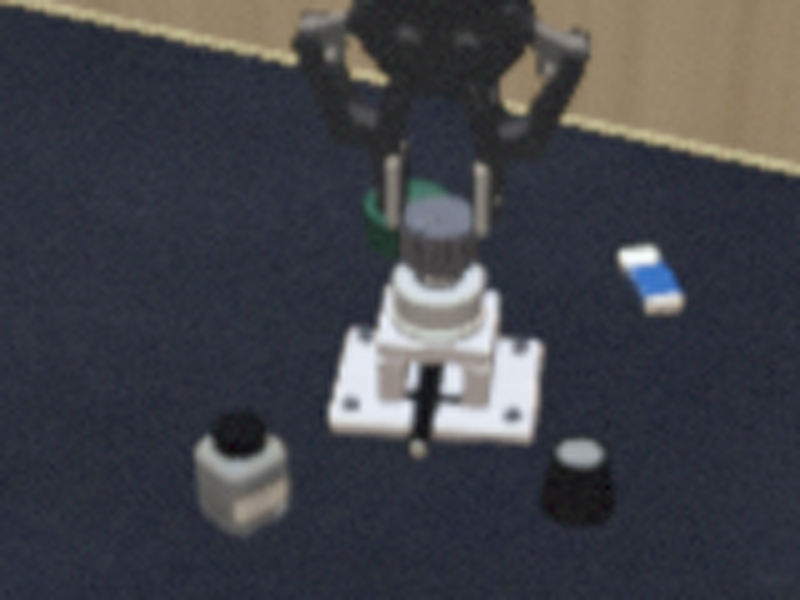

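The rib has not moved relative to the fingers, so there was no slip. The knob top sank from row 188 to 216 (about 15 mm), which matches the drop plus one turn, and in the side view the bottle, loupe and eraser match the earlier view (the tin is partly hidden).

```bash
python3 -c "
from h import *
print(env.finish_job())"
```

```text
the job is handed in; nothing more can be done
None
```

I handed the job in at about 19 s: the screw dropped into its thread, was turned forward one full turn (about 6.45 rad, 8 mm down) with one regrip, and is still gripped at about 40 N with no bystander visibly moved; no verdict came back.

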